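# Heft the key-blank cartons and sort full from part-used

### The arm

A 6-joint arm with a two-finger parallel gripper is mounted at the origin on a cart in front of the work surface, level with it; the furniture and walls round the work are solid. World frame = base frame: x ahead of the robot, y to its left, z up, the work surface at z = 0. Lengths are in m, angles in rad, forces in N, time in s.
With the tool pointing down it reaches from about 0.425 to 1.125 m from the base axis. Payload 14.9 kg.
Tool frame: the origin (TCP) lies on the centre line of the jaws, within the pads' length; the fingertips stand 22 mm ahead of it and the grasp point (between the pads) lies 3 mm ahead of it (tip_reach is the distance from the TCP to the fingertips, in m); z points along the fingers, y is the line along which they close (so a half turn about z gives the same grasp; the last joint's range is limited). The gripper opens to 91 mm and grips with 3 to 60 N. Pads are 32 mm wide; open, the fingers measure 118 mm over their backs; the gripper's body (76 mm by 178 mm) begins 60 mm behind the grasp point.
Start: joints at [1.122, 0.379, 1.734, -0, 1.028, -0.033], TCP at [0.283, 0.64, 0.236] pointing down, gripper open.
Joint ranges: [-2.77, 2.77], [-0.74, 2.19], [0, 2.66], [-1.06, 4.2], [0.31, 2.87], [-3.08, 3.08]. Speed limits (rad/s): [1.89, 1.89, 2.39, 3.14, 3.14, 3.14].

### API

Orientations are given as a 3x3 rotation matrix whose columns are the frame's x, y, z axes.
In Python, from bench import * gives the robot as it stands.
- The arm moves only by the tool jog_arm, never from a script. Its argument "steps" is text: rows parted by semicolons, each of 6 numbers parted by spaces: the shift along the world's x, y, z in m, then the turn, a rotation vector about the world's x, y, z in degrees. A call has 1 to 10 rows; each row is the pose to reach, as a shift and turn from the pose commanded when the call began; what a row does not reach only later rows make up. A row lasts 1/12 s, in which the tool goes at most 41.7 mm and 7.16 degrees, less where a joint would pass 70% of its speed; a pose out of reach is approached as far as the arm can. A call with a gripper value outside its range is refused whole. "claw" is the opening, from -1 (shut) to 1 (fully open), set as the call begins (left out, the last holds). The fingers move at their own pace and stop on an object; "squeeze" is the grip in N (left out, the last holds). Time passes only in rows, so rows that repeat a pose let the fingers close. It gives the time, the measured TCP pose, the force, the opening and the grip force at its end, in the units of the state.
- observe(): the state, without advancing time (a new reading comes with each control period).
- grab_frame(name): name is "side" or "top"; returns a dict with "img" (480x640x3 uint8, red, green, blue), "range_z" (480x640 float32, m along the optical axis (not along the pixel's ray), 0 where there is no reading), "fx", "fy", "cx", "cy" (pixels), "rvec" (rotation vector, rad) and "tvec" (3), from world to camera coordinates, as OpenCV has them. Camera axes: x right, y down, z forward; pixel columns grow to the right and rows downward; lengths in m; the calibration is good to about 2 mm. A picture is of the moment at which its call begins.
- finish_job(): hands the job in; it is judged then, once.
The state is a dict: "time_s": time; "q": joint angles; "dq": joint speeds; "joint_efforts": joint torques, N m; "ee_pos": TCP position; "orientation": TCP orientation; "contact_force": force on the tool from outside, world axes, zero at the start; "torque": the same for the moment, N m; "finger_gap": opening from 0.0 (shut) to 1.0 (fully open); "grasp_force": force on a finger pad.
Only numpy, scipy, OpenCV 4.12 (cv2) and the standard library are available. Lean on these libraries where they do the work, as an engineer would, in place of code of your own. Each camera call takes 0.05 s, during which the arm holds its last target. There are 200 camera calls.

### The job

Two identical small, nearly cubic blue cartons of key blanks stand on the left of the black machine. Lift each one clear of the bench to feel its weight: a carton of 350 g or more counts as full and goes into the steel tray with the four corner posts, a lighter one is part-used and goes into the plain wooden tray (within 70 g of that limit either tray will do). Stand every carton upright on the tray's floor, not on top of the other, and let go.

Things in the scene. Friction and masses are not known exactly. Their poses are not given: they have to be found in the camera images.
- carton_1: closed blue carton of key blanks, 40 (x) x 52 (y) x 50 mm high, rigid; origin at the centre of its underside, z up, yaw within 0.3 rad. Its twin looks the same. Mass drawn afresh from 100 to 625 g, each by itself. Grip from above across its 40 mm (closing along its x), 40 N, fingertips about 25 mm over its underside. Machines left and right of the cartons are 240 mm high: move above them.
- carton_2: closed blue carton of key blanks, 40 (x) x 52 (y) x 50 mm high, rigid; origin at the centre of its underside, z up, yaw within 0.3 rad. Its twin looks the same. Mass drawn afresh from 100 to 625 g, each by itself. Grip from above across its 40 mm (closing along its x), 40 N, fingertips about 25 mm over its underside. Machines left and right of the cartons are 240 mm high: move above them.
- post_tray: For full cartons: bare steel, walls 4 mm thick, a dark post in each corner 12 mm thick, 47 mm high. Fixed, 112 (x, away from robot) x 200 mm (y), walls 18 mm high, floor 4 mm over the bench; origin under its centre at bench height; yaw within 0.1 rad. Holds both cartons, 45 mm to either side of the centre along y, their y along its y. Either tray may be the nearer.
- wood_tray: For part-used cartons: plain wood, walls 10 mm thick, no posts. Fixed, 112 (x, away from robot) x 200 mm (y), walls 18 mm high, floor 4 mm over the bench; origin under its centre at bench height; yaw within 0.1 rad. Holds both cartons, 45 mm to either side of the centre along y, their y along its y. Either tray may be the nearer.

How it is judged:
By the outcome, as a careful person would: the job done as asked, in the order asked, and still so for the second after the job is handed in, with the robot touching nothing.
It also fails if it takes over 72 s, if anything falls off the work surface, if the arm or the gripper's body presses on something with over 40 N, if the wrist force passes 120 N, or if a joint passes its speed limit or range.

## Working session

There is one attempt and no reset: what is moved stays moved. The work goes in short steps, Python scripts to look and compute and a tool call to move; the robot and the scene stay as the last step left them, time stands still between calls to the robot, and variables do not carry over. Pictures are saved under pics/ and viewed, at most 10 in all, crops included, and the job is handed in when it is done.

Besides the shell and the picture viewer there is one more tool, called after "Emit:" by a JSON object that holds its "fn" and its "kwargs", one argument or row to a line. jog_arm: Moves the arm, as the interface text tells. Its arguments: {"type":"object","properties":{"steps":{"type":"string"},"claw":{"type":"number"},"squeeze":{"type":"number"}},"required":["steps"]}

```bash
mkdir -p pics
python3 - <<'E'
from bench import *
import cv2,numpy as np
s=observe();print(s)
for n in("top","side"):
    f=grab_frame(n);cv2.imwrite(f"pics/{n}0.png",f["img"][:,:,::-1]);np.savez(f"{n}0.npz",**f)
    R=cv2.Rodrigues(f["rvec"])[0];print(n,-R.T@f["tvec"],R[2])
E
```

```text
{'time_s': 0.0, 'q': array([ 1.12172395e+00,  3.79370136e-01,  1.73478499e+00, -4.71186186e-06,
        1.02852239e+00, -3.33258507e-02]), 'dq': array([ 1.92518429e-03, -1.65545166e-03, -2.37303229e-04,  1.04631283e-03,
       -3.75227136e-04,  4.81648562e-05]), 'joint_efforts': array([-3.37413054e-03, -7.63715744e+01, -4.34373415e+01,  6.49378868e-02,
        4.22930648e-02, -1.84021083e-04]), 'ee_pos': array([0.28256924, 0.64001915, 0.23531303]), 'orientation': array([[-9.14816049e-01,  4.03870497e-01, -4.67335964e-04],
       [ 4.03870767e-01,  9.14815525e-01, -9.79051230e-04],
       [ 3.21162882e-05, -1.08439511e-03, -9.99999412e-01]]), 'contact_force': array([ 1.1036127 ,  0.73094274, -0.31522523]), 'torque': array([ 0.00302451, -0.02947458, -0.0060335 ]), 'grasp_force': 0.0, 'finger_gap': 0.9991882660860102}
top [ 0.33119259 -0.04464455  1.03139055] [ 0.19632991  0.01191697 -0.98046548]
side [-0.06566959 -0.01843237  0.99566691] [ 0.51404941 -0.01795642 -0.8575726 ]
```

View pics/top0.png

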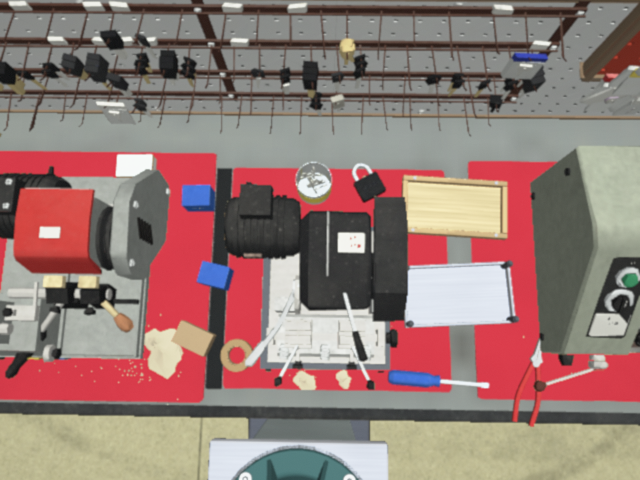

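View pics/side0.png

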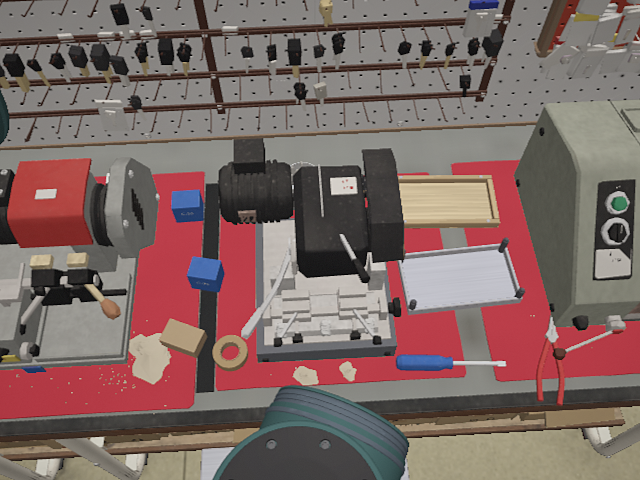

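The top view shows the cartons at about (198,197) and (214,275). The wood tray is at (455,207), farther from the robot. The post tray is at (460,294), nearer, and slightly turned. The side view agrees.

```bash
cat > h.py <<'E'
import numpy as np,cv2
def pts(f):
    R=cv2.Rodrigues(f["rvec"])[0];z=f["range_z"].astype(float)
    v,u=np.mgrid[:480,:640]
    P=np.stack([(u-f["cx"])/f["fx"]*z,(v-f["cy"])/f["fy"]*z,z],-1)
    W=(P-f["tvec"].ravel())@R; W[z==0]=np.nan
    return W
def ray(f,uv,h):
    R=cv2.Rodrigues(f["rvec"])[0];c=-R.T@f["tvec"].ravel()
    d=np.c_[(uv[:,0]-f["cx"])/f["fx"],(uv[:,1]-f["cy"])/f["fy"],np.ones(len(uv))]@R
    return c+d*((h-c[2])/d[:,2])[:,None]
def rect(P):
    r=cv2.minAreaRect((P[:,:2]*1000).astype(np.float32));b=cv2.boxPoints(r)
    return np.round(r[0],1),np.round(r[1],1),round(r[2],1)
def cartons(f,xy=None):
    h=cv2.cvtColor(f["img"],cv2.COLOR_RGB2HSV);W=pts(f)
    m=((h[...,0]>95)&(h[...,0]<125)&(h[...,1]>130)).astype(np.uint8)
    n,l,s,c=cv2.connectedComponentsWithStats(m);out=[]
    for i in range(1,n):
        if s[i,4]<200: continue
        Q=W[l==i];t=np.nanpercentile(Q[:,2],90)
        top=Q[np.abs(Q[:,2]-t)<.006]
        out.append((c[i].round(),round(t,4))+(rect(top) if len(top)>20 else ()))
    return out
E
python3 - <<'E'
from h import *
for n in("top","side"):
    f=np.load(n+"0.npz");W=pts(f);print(n)
    for o in cartons(f): print(o)
    # trays: rim by height
    for a,b in(((395,515,165,245),(398,525,255,335)) if n=="top" else ((390,505,165,235),(390,530,235,320))) and [(((395,515,165,245),(398,525,255,335)) if n=="top" else ((390,505,165,235),(390,530,235,320)))]:
        for (u0,u1,v0,v1) in(a,b):
            Q=W[v0:v1,u0:u1].reshape(-1,3)
            k=(Q[:,2]>.012)&(Q[:,2]<.024)&(Q[:,1]<-.19);r=Q[k]
            print("tray rim",len(r),rect(r),r.min(0),r.max(0))
            k=(Q[:,2]>.04)&(Q[:,2]<.05);print(" posts",np.round(Q[k][:,:2],3)[::6].tolist())
    # obstacles near cartons
    Q=W.reshape(-1,3)
    for x in np.arange(.38,.74,.03):
        k=(abs(Q[:,0]-x)<.015)&(Q[:,2]>.09)
        l=Q[k&(Q[:,1]>.24)];r=Q[k&(Q[:,1]<.2)&(Q[:,1]>-.1)]
        print(round(x,2),"L",l[:,1].min() if len(l) else None,"R",r[:,1].max() if len(r) else None)
E
```

```text
top
(array([530.,  57.]), np.float64(0.38), array([ 694.8, -305.6]), array([40. ,  8.4]), 86.2)
(array([198., 197.]), np.float64(0.0503), array([588.8, 198.3]), array([39.1, 49.8]), 1.5)
(array([215., 275.]), np.float64(0.0504), array([442.6, 158.7]), array([50.9, 39.9]), 77.1)
(array([413., 378.]), np.float64(0.0252), array([ 265. , -204.7]), array([89.3, 21.2]), 87.0)
tray rim 1449 (array([ 583.1, -287.6]), array([198.6, 113.5]), 87.2) [ 0.52211974 -0.38893605  0.01201323] [ 0.6437863  -0.19001654  0.02270037]
 posts []
tray rim 787 (array([ 416.5, -288.1]), array([113.4, 201.9]), 3.3) [ 0.35497261 -0.39011081  0.01212691] [ 0.47720152 -0.19025873  0.02395444]
 posts [[0.477, -0.378], [0.474, -0.374], [0.472, -0.374], [0.47, -0.375], [0.468, -0.377], [0.462, -0.196], [0.377, -0.385], [0.375, -0.388], [0.371, -0.38], [0.37, -0.379], [0.365, -0.198], [0.363, -0.194], [0.362, -0.198], [0.36, -0.197], [0.358, -0.197]]
0.38 L 0.29581109750831086 R 0.040057074095363965
0.41 L 0.2533843431753604 R 0.038500603841592755
0.44 L 0.24786522773426417 R 0.09595210713651814
0.47 L 0.2501451058096
[... 1158 characters left out ...]
.373, -0.387], [0.371, -0.386], [0.369, -0.384], [0.368, -0.384], [0.367, -0.384], [0.365, -0.199], [0.362, -0.2], [0.36, -0.2], [0.36, -0.202], [0.358, -0.2]]
0.38 L 0.2998031675757864 R 0.040416692245405235
0.41 L 0.2537214463952371 R 0.040219661720485515
0.44 L 0.24808701908568404 R 0.09686224890193978
0.47 L 0.2502669979705148 R 0.11264112825903824
0.5 L 0.24986254314220913 R 0.11208331209242015
0.53 L 0.2483867740268519 R 0.11145187556494496
0.56 L 0.2533941540351266 R 0.08368135344384185
0.59 L 0.25330695591429736 R None
0.62 L 0.25388627680658593 R -0.018076719679486618
0.65 L None R None
0.68 L 0.26031644789792546 R 0.17852655793781572
0.71 L 0.24000097399926834 R 0.19997440469930539
```

Run:
```python
from h import *
T=pts(np.load("top0.npz"));S=pts(np.load("side0.npz"))
Q=np.r_[T.reshape(-1,3),S.reshape(-1,3)];Q=Q[~np.isnan(Q[:,0])]
def box(x0,x1,y0,y1,z0=.09,z1=9):
    return Q[(Q[:,0]>x0)&(Q[:,0]<x1)&(Q[:,1]>y0)&(Q[:,1]<y1)&(Q[:,2]>z0)&(Q[:,2]<z1)]
for y in np.arange(-.4,.7,.1):
    b=box(.45,.95,y,y+.1,.26); print("wall y%.1f minx z>.26"%y, np.sort(b[:,0])[5:6], end=' ')
    b=box(.2,.66,y,y+.1,.02); print("maxz x<.66",np.sort(b[:,2])[-5:-4])
for y in (.12,.17,.22): b=box(.64,.95,y,y+.05,.09,.4);i=b[:,0].argsort()[:3];print("behind A",b[i].round(3).tolist())
for x in np.arange(.44,.58,.02):
    b=box(x,x+.02,.0,.14,.09);i=(-b[:,1]).argsort()[:3];print("motor",round(x,2),b[i,1:].round(3).tolist())
b=box(.3,.65,-.25,0,.06);print("machine right edge y",np.sort(b[:,1])[:3],);b=b[b[:,1]<-.12];print(len(b),b[:,0].min(),b[:,0].max(),b[:,2].min())
b=box(.3,.68,-.6,-.36,.06);i=(-b[:,1]).argsort()[:5];print("right machine",b[i].round(3).tolist())
for n,W in(("top",T),("side",S)):
    P=W.reshape(-1,3)
    for x0,x1 in((.515,.655),(.345,.49)):
        k=(P[:,2]>.014)&(P[:,2]<.021)&(P[:,1]<-.165)&(P[:,1]>-.405)&(P[:,0]>x0)&(P[:,0]<x1)
        p=P[k];print(n,rect(p),p.min(0).round(3),p.max(0).round(3))
```

```text
wall y-0.4 minx z>.26 [0.68403758] maxz x<.66 [0.04699647]
wall y-0.3 minx z>.26 [0.68426069] maxz x<.66 [0.0410893]
wall y-0.2 minx z>.26 [0.68455762] maxz x<.66 [0.25603595]
wall y-0.1 minx z>.26 [0.68423634] maxz x<.66 [0.25736109]
wall y-0.0 minx z>.26 [0.51158301] maxz x<.66 [0.26142905]
wall y0.1 minx z>.26 [0.68723051] maxz x<.66 [0.22816989]
wall y0.2 minx z>.26 [0.68641885] maxz x<.66 [0.23541903]
wall y0.3 minx z>.26 [0.69357022] maxz x<.66 [0.24367733]
wall y0.4 minx z>.26 [0.69507423] maxz x<.66 [0.24202629]
wall y0.5 minx z>.26 [] maxz x<.66 [0.13653992]
wall y0.6 minx z>.26 [] maxz x<.66 []
behind A [[0.684, 0.144, 0.125], [0.684, 0.134, 0.301], [0.685, 0.145, 0.12]]
behind A [[0.693, 0.179, 0.206], [0.695, 0.179, 0.202], [0.695, 0.177, 0.204]]
behind A [[0.691, 0.26, 0.289], [0.692, 0.263, 0.269], [0.692, 0.262, 0.282]]
motor 0.44 [[0.107, 0.183], [0.105, 0.19], [0.105, 0.179]]
motor 0.46 [[0.113, 0.202], [0.112, 0.207], [0.112, 0.184]]
motor 0.48 [[0.112, 0.222], [0.112, 0.223], [0.112, 0.209]]
motor 0.5 [[0.112, 0.221], [0.112, 0.217], [0.111, 0.219]]
motor 0.52 [[0.112, 0.211], [0.112, 0.205], [0.111, 0.219]]
motor 0.54 [[0.112, 0.198], [0.107, 0.205], [0.106, 0.204]]
motor 0.56 [[0.082, 0.204], [0.08, 0.221], [0.08, 0.222]]
machine right edge y [-0.16700933 -0.16688385 -0.16686319]
8950 0.3000641475615624 0.5457574208515418 0.060003342344285046
right machine [[0.602, -0.428, 0.178], [0.6, -0.428, 0.18], [0.605, -0.429, 0.182], [0.595, -0.429, 0.179], [0.597, -0.429, 0.181]]
top (array([ 582.9, -287. ]), array([198.8, 112.7]), 87.0) [ 0.522 -0.389  0.014] [ 0.644 -0.189  0.021]
top (array([ 416.5, -288.1]), array([113.4, 201.9]), 3.3) [ 0.355 -0.39   0.014] [ 0.477 -0.19   0.021]
side (array([ 582.3, -295.5]), array([183.8, 116. ]), 86.8) [ 0.521 -0.389  0.014] [ 0.645 -0.206  0.021]
side (array([ 416.4, -287.3]), array([115.4, 201.7]), 3.5) [ 0.354 -0.389  0.014] [ 0.478 -0.184  0.021]
```

Emit:
{"fn": "jog_arm", "kwargs": {
  "steps": "0 0 0.04 0 0 0; 0.01 -0.02 0.075 0 0 -7; 0.03 -0.05 0.085 0 0 -14; 0.05 -0.08 0.085 0 0 -21; 0.07 -0.11 0.085 0 0 -28; 0.09 -0.14 0.085 0 0 -35; 0.11 -0.17 0.085 0 0 -42; 0.13 -0.2 0.085 0 0 -49; 0.15 -0.23 0.085 0 0 -56; 0.17 -0.26 0.085 0 0 -62",
  "claw": 1,
  "squeeze": 40
}}

```text
time_s: 0.93
ee_pos: [0.4533, 0.3787, 0.3208]
orientation: [[-0.067, 0.998, -0.0], [0.998, 0.067, -0.0], [-0.0, -0.0, -1.0]]
contact_force: [0.6, 1.4, -0.4]
finger_gap: 1.001
grasp_force: 0.0
```

```bash
python3 -c "
from bench import *
s=observe();print(s['time_s'],s['ee_pos'],s['orientation'],s['contact_force'],s['q'])"
```

```text
0.9333 [0.45325988 0.37869085 0.32077838] [[-6.66302855e-02  9.97777704e-01 -2.40837333e-04]
 [ 9.97777724e-01  6.66302498e-02 -1.53294572e-04]
 [-1.36906854e-04 -2.50516187e-04 -9.99999959e-01]] [ 0.5905231   1.43817429 -0.44888258] [6.56535589e-01 1.15007002e-01 1.90154706e+00 2.83408773e-05
 1.12532293e+00 5.89843704e-01]
```

Emit:
{"fn": "jog_arm", "kwargs": {
  "steps": "0.02 -0.03 0 0 0 -0.5; 0.042 -0.06 0 0 0 -1; 0.063 -0.09 0 0 0 -2; 0.084 -0.12 0 0 0 -2.5; 0.105 -0.15 0 0 0 -2.5; 0.118 -0.17 0 0 0 -2.5; 0.126 -0.18 0 0 0 -2.5; 0.126 -0.18 0 0 0 -2.5; 0.126 -0.18 0 0 0 -2.5"
}}

```text
time_s: 1.68
ee_pos: [0.5786, 0.2005, 0.3207]
orientation: [[-0.028, 1.0, -0.001], [1.0, 0.028, 0.0], [0.0, -0.001, -1.0]]
contact_force: [0.3, -0.0, 0.6]
finger_gap: 1.007
grasp_force: 0.0
```

Run:
```python
from bench import *
from h import *
s=observe();print(s['ee_pos'],s['contact_force'],s['q'])
f=grab_frame("top");cv2.imwrite("pics/top1.png",f["img"][:,:,::-1])
W=pts(f).reshape(-1,3);k=(abs(W[:,0]-.58)<.2)&(abs(W[:,1]-.198)<.15)&(W[:,2]>.3)&(W[:,2]<.42)
w=W[k];print(w.min(0),w.max(0))
```

```text
[0.57858187 0.20046539 0.32065517] [ 0.30142931 -0.04062273  0.56616555] [2.95387580e-01 1.52205319e-01 1.85941120e+00 2.31876482e-04
 1.13052074e+00 2.66867255e-01]
[0.48990865 0.04800012 0.30000542] [0.77932232 0.34779268 0.41994252]
```

View pics/top1.png

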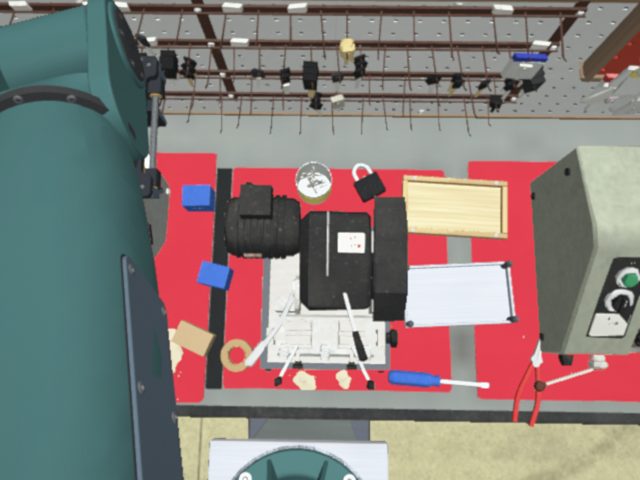

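The picture shows the gripper over the far carton, with its long body edge along x at about u=155. There is clearance on both sides.

Emit:
{"fn": "jog_arm", "kwargs": {
  "steps": "0 -0.004 -0.03 0 0 0; 0 -0.005 -0.065 0 0 0; 0 -0.005 -0.1 0 0 0; 0 -0.005 -0.135 0 0 0; 0 -0.005 -0.17 0 0 0; 0 -0.005 -0.2 0 0 0; 0 -0.005 -0.23 0 0 0; 0 -0.005 -0.255 0 0 0; 0 -0.005 -0.273 0 0 0; 0 -0.005 -0.273 0 0 0"
}}

```text
time_s: 2.57
ee_pos: [0.5759, 0.1961, 0.0445]
orientation: [[-0.031, 1.0, -0.005], [1.0, 0.031, -0.001], [-0.001, -0.005, -1.0]]
contact_force: [-0.8, -0.4, 0.1]
finger_gap: 0.998
grasp_force: 0.0
```

Emit:
{"fn": "jog_arm", "kwargs": {
  "steps": "0 0 0 0 0 0; 0 0 0 0 0 0; 0 0 0 0 0 0; 0 0 0 0 0 0; 0 0 0 0 0 0; 0 0 0 0 0 0; 0 0 0 0 0 0; 0 0 0 0 0 0; 0 0 0 0 0 0; 0 0 0 0 0 0",
  "claw": -1,
  "squeeze": 40
}}

```text
time_s: 3.4
ee_pos: [0.5791, 0.1954, 0.0482]
orientation: [[-0.029, 1.0, 0.001], [1.0, 0.029, 0.0], [0.0, 0.001, -1.0]]
contact_force: [0.8, -1.0, 6.2]
finger_gap: 0.437
grasp_force: 40.0
```

Emit:
{"fn": "jog_arm", "kwargs": {
  "steps": "0 0 0.01 0 0 0; 0 0 0.03 0 0 0; 0 0 0.06 0 0 0; 0 0 0.095 0 0 0; 0 0 0.13 0 0 0; 0 0 0.165 0 0 0; 0 0 0.2 0 0 0; 0 0 0.235 0 0 0; 0 0 0.265 0 0 0; 0 0 0.28 0 0 0"
}}

```text
time_s: 4.23
ee_pos: [0.5792, 0.1955, 0.3325]
orientation: [[-0.029, 1.0, 0.004], [1.0, 0.029, 0.001], [0.001, 0.004, -1.0]]
contact_force: [0.4, -0.3, -1.1]
finger_gap: 0.435
grasp_force: 40.0
```

Emit:
{"fn": "jog_arm", "kwargs": {
  "steps": "0 0 0 0 0 0; 0 0 0 0 0 0; 0 0 0 0 0 0; 0 0 0 0 0 0; 0 0 0 0 0 0; 0 0 0 0 0 0; 0 0 0 0 0 0; 0 0 0 0 0 0; 0 0 0 0 0 0; 0 0 0 0 0 0"
}}

```text
time_s: 5.07
ee_pos: [0.5788, 0.1954, 0.3279]
orientation: [[-0.029, 1.0, -0.0], [1.0, 0.029, -0.0], [-0.0, -0.0, -1.0]]
contact_force: [-1.0, 0.1, -1.4]
finger_gap: 0.434
grasp_force: 40.0
```

Run:
```python
from bench import *
import numpy as np
a=[]
for i in range(16):
    grab_frame("top");a.append(observe()['contact_force'])
a=np.array(a);print(a.round(2)[:,2],a.mean(0),a.std(0),observe()['finger_gap'],observe()['grasp_force'])
```

```text
[-0.53 -1.3  -2.7  -1.15 -1.49 -1.86 -2.03 -0.5  -2.3  -1.17 -1.9  -1.82
 -0.8  -1.13 -2.61 -2.21] [-0.00484959 -0.18403584 -1.59413564] [0.26336313 0.39778606 0.67007071] 0.43546534039552254 39.99955952167511
```

About 160 g, so it is part-used and goes in the wood tray.

Emit:
{"fn": "jog_arm", "kwargs": {
  "steps": "0 -0.015 0.01 0 0 0; -0.01 -0.045 0.01 0 0 0; -0.01 -0.083 0.01 0 0 -1; -0.015 -0.121 0.01 0 0 -1; -0.015 -0.159 0.01 0 0 -2; -0.015 -0.197 0.01 0 0 -2; -0.015 -0.235 0.01 0 0 -3; -0.015 -0.273 0.01 0 0 -4; -0.015 -0.311 0.01 0 0 -4; -0.015 -0.349 0.01 0 0 -4.7"
}}

```text
time_s: 6.7
ee_pos: [0.5631, -0.1562, 0.3388]
orientation: [[0.053, 0.999, 0.001], [0.999, -0.053, -0.0], [-0.0, 0.001, -1.0]]
contact_force: [0.0, -0.1, -2.4]
finger_gap: 0.436
grasp_force: 40.0
```

Emit:
{"fn": "jog_arm", "kwargs": {
  "steps": "0.003 -0.035 0 0 0 0; 0.008 -0.07 0 0 0 0; 0.013 -0.105 0 0 0 0; 0.013 -0.135 0 0 0 0; 0.013 -0.16 0 0 0 0; 0.013 -0.175 -0.02 0 0 0; 0.013 -0.18 -0.05 0 0 0; 0.013 -0.18 -0.09 0 0 0; 0.013 -0.18 -0.13 0 0 0; 0.013 -0.18 -0.15 0 0 0"
}}

```text
time_s: 7.53
ee_pos: [0.5745, -0.3336, 0.1839]
orientation: [[0.053, 0.999, -0.004], [0.999, -0.053, 0.002], [0.002, -0.004, -1.0]]
contact_force: [-0.4, 0.8, -2.1]
finger_gap: 0.434
grasp_force: 40.0
```

Emit:
{"fn": "jog_arm", "kwargs": {
  "steps": "0 0 0 0 0 0; 0 0 0 0 0 0; 0 0 0 0 0 0"
}}

```text
time_s: 7.78
ee_pos: [0.5776, -0.3346, 0.1902]
orientation: [[0.053, 0.999, 0.002], [0.999, -0.053, -0.001], [-0.001, 0.002, -1.0]]
contact_force: [0.3, -0.1, -0.8]
finger_gap: 0.437
grasp_force: 40.0
```

Emit:
{"fn": "jog_arm", "kwargs": {
  "steps": "0 0 -0.02 0 0 0; 0 0 -0.05 0 0 0; 0 0 -0.08 0 0 0; 0 0 -0.1 0 0 0; 0 0 -0.115 0 0 0; 0 0 -0.123 0 0 0; 0 0 -0.128 0 0 0; 0 0 -0.132 0 0 0; 0 0 -0.135 0 0 0; 0 0 -0.135 0 0 0"
}}

```text
time_s: 8.62
ee_pos: [0.5771, -0.3338, 0.0534]
orientation: [[0.053, 0.999, 0.001], [0.999, -0.053, -0.0], [-0.0, 0.001, -1.0]]
contact_force: [0.8, -0.4, -1.5]
finger_gap: 0.437
grasp_force: 40.0
```

Emit:
{"fn": "jog_arm", "kwargs": {
  "steps": "0 0 0 0 0 0; 0 0 0 0 0 0; 0 0 0 0 0 0"
}}

```text
time_s: 8.87
ee_pos: [0.577, -0.3338, 0.0535]
orientation: [[0.053, 0.999, 0.001], [0.999, -0.053, -0.0], [-0.0, 0.001, -1.0]]
contact_force: [-0.3, -0.4, -0.9]
finger_gap: 0.436
grasp_force: 40.0
```

Close to the floor. Lower 1.5 mm more, then let go.

Emit:
{"fn": "jog_arm", "kwargs": {
  "steps": "0 0 -0.0015 0 0 0; 0 0 -0.0015 0 0 0; 0 0 -0.0015 0 0 0"
}}

```text
time_s: 9.12
ee_pos: [0.5771, -0.3339, 0.0522]
orientation: [[0.053, 0.999, 0.001], [0.999, -0.053, -0.0], [-0.0, 0.001, -1.0]]
contact_force: [-2.9, 1.2, 8.2]
finger_gap: 0.438
grasp_force: 40.0
```

Emit:
{"fn": "jog_arm", "kwargs": {
  "steps": "0 0 0 0 0 0; 0 0 0 0 0 0; 0 0 0 0 0 0; 0 0 0 0 0 0; 0 0 0 0 0 0",
  "claw": 0.4
}}

```text
time_s: 9.53
ee_pos: [0.5767, -0.3336, 0.0514]
orientation: [[0.053, 0.999, -0.0], [0.999, -0.053, 0.0], [0.0, -0.0, -1.0]]
contact_force: [-0.2, -0.6, -0.0]
finger_gap: 0.701
grasp_force: 0.0
```

Emit:
{"fn": "jog_arm", "kwargs": {
  "steps": "0 0 0.01 0 0 0; 0 0 0.03 0 0 0; 0 0 0.06 0 0 0; 0 0 0.095 0 0 0; 0 0 0.13 0 0 0; 0 0 0.165 0 0 0; 0 0 0.2 0 0 0; 0 0 0.235 0 0 0; 0 0 0.265 0 0 0; 0 0 0.28 0 0 0"
}}

```text
time_s: 10.37
ee_pos: [0.5776, -0.3341, 0.3366]
orientation: [[0.053, 0.999, 0.004], [0.999, -0.053, -0.003], [-0.003, 0.004, -1.0]]
contact_force: [0.0, 0.3, 0.4]
finger_gap: 0.701
grasp_force: 0.0
```

Emit:
{"fn": "jog_arm", "kwargs": {
  "steps": "-0.005 0.02 0 0 0 0; -0.015 0.05 0 0 0 0; -0.025 0.085 0 0 0 0; -0.035 0.12 0 0 0 -1; -0.045 0.155 0 0 0 -1; -0.055 0.19 0 0 0 -2; -0.065 0.225 0 0 0 -2; -0.075 0.26 0 0 0 -3; -0.085 0.295 0 0 0 -3; -0.095 0.33 0 0 0 -3",
  "claw": 1
}}

```text
time_s: 11.2
ee_pos: [0.4806, -0.0022, 0.3312]
orientation: [[0.105, 0.994, -0.0], [0.994, -0.105, 0.0], [0.0, -0.0, -1.0]]
contact_force: [0.9, 0.4, 0.2]
finger_gap: 0.999
grasp_force: 0.0
```

Emit:
{"fn": "jog_arm", "kwargs": {
  "steps": "-0.01 0.035 0 0 0 0; -0.018 0.07 0 0 0 0; -0.026 0.105 0 0 0 0; -0.033 0.14 0 0 0 0; -0.038 0.16 0 0 0 0; -0.04 0.17 0 0 0 0; -0.04 0.17 0 0 0 0; -0.04 0.17 0 0 0 0; -0.04 0.17 0 0 0 0"
}}

```text
time_s: 11.95
ee_pos: [0.4419, 0.1655, 0.3313]
orientation: [[0.106, 0.994, -0.0], [0.994, -0.106, -0.0], [-0.0, -0.0, -1.0]]
contact_force: [-0.3, 0.3, 1.1]
finger_gap: 1.001
grasp_force: 0.0
```

Run:
```python
from bench import *
from h import *
import numpy as np
a=[]
for i in range(8):
    f=grab_frame("top");a.append(observe()['contact_force'])
print(np.mean(a,0),observe()['ee_pos'])
for o in cartons(f):print(o)
cv2.imwrite("pics/top2.png",f["img"][:,:,::-1])
```

```text
[ 0.03873429  0.4112229  -0.04196803] [0.44185081 0.16606295 0.33143348]
(array([529.,  57.]), np.float64(0.3801), array([ 694.5, -306.2]), array([40.6,  7.9]), 84.9)
(array([479., 207.]), np.float64(0.0546), array([ 576.1, -328.7]), array([51.5, 38.8]), 88.2)
(array([215., 275.]), np.float64(0.0505), array([442.3, 158.2]), array([50.3, 40. ]), 76.8)
(array([413., 378.]), np.float64(0.0252), array([ 264.5, -204.5]), array([89.2, 21.1]), 87.9)
```

View pics/top2.png

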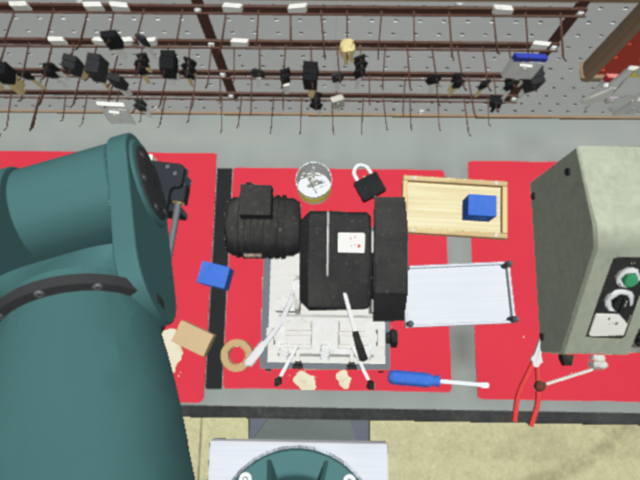

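Carton A stands upright in the wood tray at about (480,207), at height 0.054 as expected. The gripper is over carton B at about (215,275).

Emit:
{"fn": "jog_arm", "kwargs": {
  "steps": "0 0.001 -0.03 0 0 0; 0 0.001 -0.065 0 0 0; 0 0.001 -0.1 0 0 0; 0 0.001 -0.135 0 0 0; 0 0.001 -0.17 0 0 0; 0 0.001 -0.205 0 0 0; 0 0.001 -0.24 0 0 0; 0 0.001 -0.265 0 0 0; 0 0.001 -0.283 0 0 0; 0 0.001 -0.283 0 0 0"
}}

```text
time_s: 13.18
ee_pos: [0.4399, 0.1667, 0.0454]
orientation: [[0.105, 0.994, -0.005], [0.994, -0.105, -0.002], [-0.002, -0.005, -1.0]]
contact_force: [-0.7, 0.0, -0.7]
finger_gap: 1.002
grasp_force: 0.0
```

Emit:
{"fn": "jog_arm", "kwargs": {
  "steps": "0 0 0 0 0 0; 0 0 0 0 0 0; 0 0 0 0 0 0; 0 0 0 0 0 0; 0 0 0 0 0 0; 0 0 0 0 0 0; 0 0 0 0 0 0; 0 0 0 0 0 0; 0 0 0 0 0 0; 0 0 0 0 0 0",
  "claw": -1
}}

```text
time_s: 14.02
ee_pos: [0.4419, 0.1674, 0.0486]
orientation: [[0.105, 0.994, 0.0], [0.994, -0.105, 0.0], [0.0, 0.0, -1.0]]
contact_force: [-1.7, -0.2, 6.2]
finger_gap: 0.447
grasp_force: 39.2
```

Emit:
{"fn": "jog_arm", "kwargs": {
  "steps": "0 0 0.005 0 0 0; 0 0 0.015 0 0 0; 0 0 0.03 0 0 0; 0 0 0.05 0 0 0; 0 0 0.075 0 0 0; 0 0 0.105 0 0 0; 0 0 0.14 0 0 0; 0 0 0.175 0 0 0; 0 0 0.21 0 0 0; 0 0 0.245 0 0 0"
}}

```text
time_s: 14.85
ee_pos: [0.441, 0.1671, 0.296]
orientation: [[0.105, 0.994, 0.0], [0.994, -0.105, 0.0], [0.0, 0.0, -1.0]]
contact_force: [-0.0, 0.0, -1.0]
finger_gap: 0.448
grasp_force: 39.2
```

Emit:
{"fn": "jog_arm", "kwargs": {
  "steps": "0 0 0.025 0 0 0; 0 0 0.04 0 0 0; 0 0 0.045 0 0 0; 0 0 0.045 0 0 0; 0 0 0.045 0 0 0; 0 0 0.045 0 0 0; 0 0 0.045 0 0 0; 0 0 0.045 0 0 0; 0 0 0.045 0 0 0; 0 0 0.045 0 0 0"
}}

```text
time_s: 15.68
ee_pos: [0.4417, 0.1673, 0.338]
orientation: [[0.105, 0.994, -0.001], [0.994, -0.105, -0.0], [-0.0, -0.001, -1.0]]
contact_force: [-0.1, 0.1, -0.9]
finger_gap: 0.448
grasp_force: 39.2
```

Run:
```python
from bench import *
import numpy as np,cv2
a=[]
for i in range(20):
    f=grab_frame("side");a.append(observe()['contact_force'])
a=np.array(a);print(a.mean(0),a.std(0),observe()['finger_gap'],observe()['ee_pos'])
cv2.imwrite("pics/s3.png",f["img"][:,:,::-1])
```

```text
[-0.06030504 -0.07303693 -1.02446389] [0.4440246  0.39182122 0.53831341] 0.4473597209857744 [0.44177438 0.16736421 0.33845791]
```

View pics/s3.png

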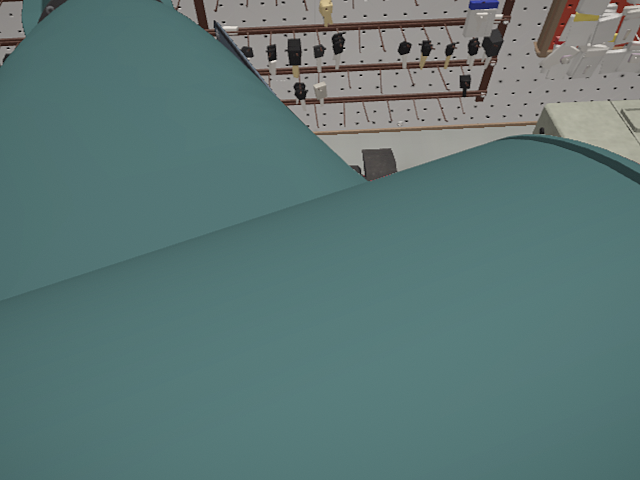

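It weighs about 105 g, so it is part-used too and takes the other slot of the wood tray. The arm hides the carton in this view, but the jaw opening and grip force confirm it is held.

Emit:
{"fn": "jog_arm", "kwargs": {
  "steps": "0.005 -0.015 0 0 0 0; 0.015 -0.045 0 0 0 0; 0.025 -0.08 0 0 0 1; 0.037 -0.115 0 0 0 1; 0.048 -0.15 0 0 0 2; 0.06 -0.185 0 0 0 2; 0.072 -0.22 0 0 0 3; 0.084 -0.255 0 0 0 3; 0.096 -0.29 0 0 0 3; 0.108 -0.325 0 0 0 3"
}}

```text
time_s: 17.52
ee_pos: [0.55, -0.1596, 0.3384]
orientation: [[0.053, 0.999, 0.0], [0.999, -0.053, -0.0], [0.0, 0.0, -1.0]]
contact_force: [0.7, 0.1, -0.9]
finger_gap: 0.448
grasp_force: 39.2
```

Emit:
{"fn": "jog_arm", "kwargs": {
  "steps": "0.01 -0.03 0 0 0 0; 0.02 -0.058 0 0 0 0; 0.026 -0.073 0 0 0 0; 0.028 -0.078 0 0 0 0; 0.028 -0.078 -0.02 0 0 0; 0.028 -0.078 -0.05 0 0 0; 0.028 -0.078 -0.085 0 0 0; 0.028 -0.078 -0.12 0 0 0; 0.028 -0.078 -0.14 0 0 0; 0.028 -0.078 -0.15 0 0 0"
}}

```text
time_s: 18.35
ee_pos: [0.5762, -0.2339, 0.1854]
orientation: [[0.052, 0.999, -0.004], [0.999, -0.052, 0.002], [0.002, -0.004, -1.0]]
contact_force: [-0.2, -0.2, -1.8]
finger_gap: 0.447
grasp_force: 39.2
```

Emit:
{"fn": "jog_arm", "kwargs": {
  "steps": "0 0 0 0 0 0; 0 0 0 0 0 0; 0 0 0 0 0 0; 0 0 0 0 0 0"
}}

```text
time_s: 18.68
ee_pos: [0.5786, -0.2359, 0.1902]
orientation: [[0.053, 0.999, 0.002], [0.999, -0.053, -0.001], [-0.001, 0.002, -1.0]]
contact_force: [-0.9, -0.1, -0.5]
finger_gap: 0.446
grasp_force: 39.2
```

Run:
```python
from bench import *
from h import *
f=grab_frame("top");print(observe()['ee_pos'],observe()['contact_force'])
for o in cartons(f):print(o)
g=grab_frame("side")
for o in cartons(g):print(o)
cv2.imwrite("pics/t4.png",cv2.resize(np.hstack([f["img"][100:340,340:600],g["img"][100:340,340:600]])[:,:,::-1],(780,360)))
```

```text
[ 0.57850989 -0.23586339  0.19007862] [ 0.0478004  -0.38974035 -1.2295506 ]
(array([529.,  57.]), np.float64(0.38), array([ 694.5, -305.8]), array([39.3,  8. ]), 87.4)
(array([433., 167.]), np.float64(0.1611), array([ 557.7, -241.5]), array([51.9,  4.9]), 86.0)
(array([467., 196.]), np.float64(0.0555), array([ 575.7, -328.6]), array([53.1, 41.4]), 86.7)
(array([423., 362.]), np.float64(0.0263), array([ 261.8, -204.5]), array([89.9, 22.5]), 86.8)
```

View pics/t4.png

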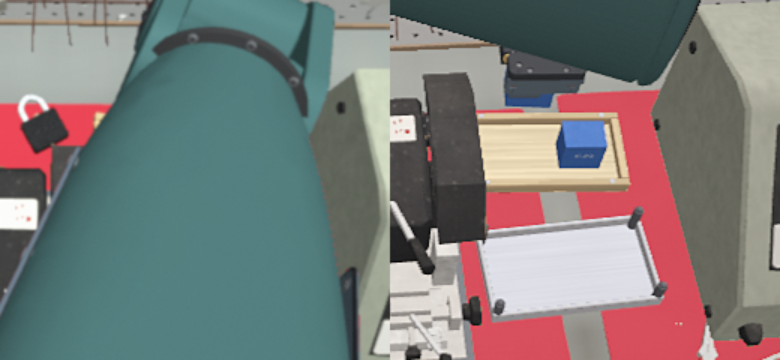

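The side crop shows carton B level in the jaws above the free left half of the wood tray. Lower and release.

Emit:
{"fn": "jog_arm", "kwargs": {
  "steps": "0 0 -0.02 0 0 0; 0 0 -0.05 0 0 0; 0 0 -0.08 0 0 0; 0 0 -0.1 0 0 0; 0 0 -0.115 0 0 0; 0 0 -0.123 0 0 0; 0 0 -0.128 0 0 0; 0 0 -0.132 0 0 0; 0 0 -0.135 0 0 0; 0 0 -0.135 0 0 0"
}}

```text
time_s: 19.62
ee_pos: [0.5781, -0.2358, 0.0538]
orientation: [[0.053, 0.999, 0.001], [0.999, -0.053, -0.0], [-0.0, 0.001, -1.0]]
contact_force: [0.2, -0.6, -2.1]
finger_gap: 0.45
grasp_force: 39.2
```

Emit:
{"fn": "jog_arm", "kwargs": {
  "steps": "0 0 0 0 0 0; 0 0 -0.001 0 0 0; 0 0 -0.001 0 0 0; 0 0 -0.001 0 0 0"
}}

```text
time_s: 19.95
ee_pos: [0.5779, -0.2357, 0.0527]
orientation: [[0.053, 0.999, 0.0], [0.999, -0.053, -0.0], [-0.0, 0.0, -1.0]]
contact_force: [0.1, 0.2, -1.2]
finger_gap: 0.447
grasp_force: 39.2
```

Emit:
{"fn": "jog_arm", "kwargs": {
  "steps": "0 0 -0.001 0 0 0; 0 0 -0.001 0 0 0; 0 0 -0.001 0 0 0"
}}

```text
time_s: 20.2
ee_pos: [0.578, -0.2358, 0.0526]
orientation: [[0.053, 0.999, 0.0], [0.999, -0.053, -0.0], [-0.0, 0.0, -1.0]]
contact_force: [-6.3, 2.6, 17.3]
finger_gap: 0.448
grasp_force: 39.4
```

Emit:
{"fn": "jog_arm", "kwargs": {
  "steps": "0 0 0 0 0 0; 0 0 0 0 0 0; 0 0 0 0 0 0; 0 0 0 0 0 0; 0 0 0 0 0 0",
  "claw": 0.4
}}

```text
time_s: 20.62
ee_pos: [0.5777, -0.2356, 0.0513]
orientation: [[0.053, 0.999, -0.0], [0.999, -0.053, 0.0], [0.0, -0.0, -1.0]]
contact_force: [-1.0, 0.5, 0.7]
finger_gap: 0.696
grasp_force: 0.0
```

Emit:
{"fn": "jog_arm", "kwargs": {
  "steps": "0 0 0.01 0 0 0; 0 0 0.03 0 0 0; 0 0 0.06 0 0 0; 0 0 0.095 0 0 0; 0 0 0.13 0 0 0; 0 0 0.165 0 0 0; 0 0 0.2 0 0 0; 0 0 0.235 0 0 0; 0 0 0.265 0 0 0; 0 0 0.28 0 0 0"
}}

```text
time_s: 21.45
ee_pos: [0.5785, -0.236, 0.3366]
orientation: [[0.053, 0.999, 0.005], [0.999, -0.053, -0.002], [-0.002, 0.005, -1.0]]
contact_force: [0.8, 0.9, 0.2]
finger_gap: 0.705
grasp_force: 0.0
```

Emit:
{"fn": "jog_arm", "kwargs": {
  "steps": "-0.01 0.03 0 0 0 0; -0.02 0.06 0 0 0 0; -0.03 0.095 0 0 0 0; -0.04 0.13 0 0 0 0; -0.05 0.165 0 0 0 0; -0.06 0.2 0 0 0 0; -0.07 0.235 0 0 0 0; -0.08 0.27 0 0 0 0; -0.08 0.3 0 0 0 0; -0.08 0.3 0 0 0 0"
}}

```text
time_s: 22.28
ee_pos: [0.4969, 0.068, 0.3323]
orientation: [[0.05, 0.999, 0.001], [0.999, -0.05, 0.001], [0.001, 0.001, -1.0]]
contact_force: [0.3, -0.4, 0.9]
finger_gap: 0.702
grasp_force: 0.0
```

Run:
```python
from bench import *
from h import *
f=grab_frame("top")
for o in cartons(f):print(o)
cv2.imwrite("pics/t5.png",f["img"][:,:,::-1])
```

```text
(array([530.,  57.]), np.float64(0.38), array([ 694.9, -306. ]), array([40.3,  7.8]), 87.2)
(array([433., 207.]), np.float64(0.0547), array([ 576.1, -242.8]), array([50.4, 39.2]), 84.4)
(array([479., 207.]), np.float64(0.0547), array([ 576.1, -329. ]), array([51.7, 39.2]), 87.8)
(array([413., 378.]), np.float64(0.0255), array([ 264.6, -204.5]), array([89. , 21.4]), 87.1)
```

View pics/t5.png

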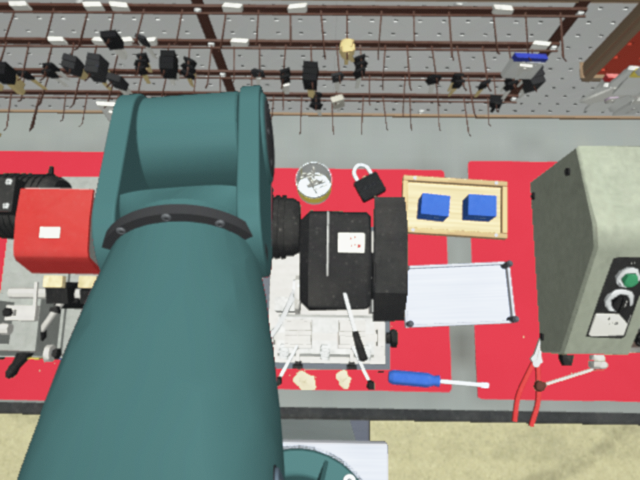

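Both cartons stand upright in the wood tray at (433,207) and (480,207). Their tops are at 54.7 mm, so they rest on the floor, and the arm is clear.

```bash
python3 -c "
from bench import *
print(finish_job())"
```

```text
the job is handed in; nothing more can be done
None
```

Both cartons are part-used (about 160 g and 105 g), so I stood both upright on the wooden tray's floor, let go, and handed the job in at about 22 s.

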